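Push out the photometer's filter slide with the pin tool

ROBOT

A 6-joint arm with a two-finger parallel gripper is mounted at the origin on the work surface. World frame = base frame: x ahead of the robot, y to its left, z up, the work surface at z = 0. Lengths are in m, angles in rad, forces in N, time in s.
With the tool pointing down it reaches from about 0.35 to 0.775 m from the base axis. Payload 5.5 kg.
Tool frame: the origin (TCP) lies midway between the tips of the shut fingers; the grasp point (between the pads) lies grip_point_offset behind it (grip_point_offset is the distance from the TCP to the grasp point, in m); z points along the fingers, y is the direction in which the jaws open and shut (so a half turn about z gives the same grasp; the last joint's range is limited). The gripper opens to 85 mm and grips with 20 to 120 N. Pads are 22 mm wide; open, the fingers measure 114 mm over their backs; the gripper's body (76 mm by 85 mm) begins 54 mm behind the grasp point. The pads swing forward as they close: fully open they stand 13 mm farther back than shut.
Start: joints at [1.11, 0.313, 0.046, 1.304, 0, 1.431], TCP at [0.181, 0.546, 0.231] pointing down, gripper open.
Joint ranges: [-2.76, 2.76], [-0.86, 1.69], [-1.03, 1.26], [-2.2, 2.34], [-1.47, 1.5], [-3.14, 3.14]. Speed limits (rad/s): [2.57, 2.57, 3.14, 3.14, 3.14, 3.14].

INTERFACE

Orientations are given as a unit quaternion [w, x, y, z].
In Python, from workcell import * gives the robot as it stands.
- The arm moves only by the tool send_rows, never from a script. Its argument "series" is one flat list of numbers, 7 for each row, row after row: the shift along the tool's x, y, z in cm, then the turn, a rotation vector about the tool's x, y, z in degrees, then the opening, from 0 (shut) to 1 (fully open). A call has 1 to 10 rows; each row is the pose to reach, as a shift and turn from the pose commanded when the call began, along the tool's axes at that moment; what a row does not reach only later rows make up. A row lasts 1/12 s, in which the tool goes at most 41.7 mm and 7.16 degrees, less where a joint would pass 70% of its speed; a pose out of reach is approached as far as the arm can. A call with a gripper value outside its range is refused whole. The fingers move at their own pace and stop on an object; "newtons" is the grip in N (left out, the last holds). Time passes only in rows, so rows that repeat a pose let the fingers close. It gives the time, the measured TCP pose, the force and the opening at its end, in the units of the state.
- get_state(): the state, without advancing time (a new reading comes with each control period).
- read_camera(name): name is "scene" or "top" or "wrist"; returns the picture (480x640x3 uint8, blue, green, red); there is no depth.
- camera_info(name): a dict with "K" (3x3 intrinsics, pixels), "xyz" and "attitude" of the camera in the world. Camera axes: x right, y down, z forward; pixel columns grow to the right and rows downward; lengths in m; the calibration is good to about 2 mm. A picture is of the moment at which its call begins: read the wrist's pose just before it. camera_info takes no time and is no camera call; for the wrist camera it gives the pose at the moment of the call.
- hand_in(): hands the job in, once; it reports no verdict.
Trained networks look in the newest picture that a camera, given by its name, has taken for a name from the list of things; names that differ only in an ending like _2 or _b are one class to them, and where a whole thing is asked for, a point or a joint stands for the part that bears it (a point fixed in the world has none). Each returns a list of dicts, best first, with "p" (0 to 1); they miss things now and then, are a little off and sometimes report something else, mostly with a low value. They report only what shows in the picture. A call takes as long as a camera call. They do not tell look-alikes from the thing itself.
- silhouettes(camera, label): "pixels" (480x640 bool, what is visible of it) and "box" ([left, top, width, height] in pixels, round what is visible of it).
The state is a dict: "clock": time; "joint_pos": joint angles; "qvel": joint speeds; "tau": joint torques, N m; "tcp_pos": TCP position; "orientation": TCP orientation; "wrist_force": force on the tool from outside, world axes, zero at the start; "ft_torque": the same for the moment, N m; "finger_gap": finger opening in m.
Only numpy, scipy, OpenCV 4.12 (cv2) and the standard library are available. Lean on these libraries where they do the work, as an engineer would, in place of code of your own. Each camera call takes 0.05 s, during which the arm holds its last target. There are 200 camera calls.

TASK

Take the pin tool out of the wooden holder and, with its tip, press down the release button at the bottom of the small square recess in the photometer's black filter slide. Keep the button held down, never letting it up on the way, while you push the slide out to its stop; then let the button spring up and put the pin tool back into the free hole of the holder, fully home. Leave the T-handled key and everything else standing where it is.

Things in the scene. Friction and masses are not known exactly. Their poses are not given: they have to be found in the camera images.
- photometer: bench photometer, a fixed white box 200 x 220 x 90 mm (x, y, z). Origin: centre of its underside; z up. The filter slide lies on its top deck and travels along the photometer's own -y (pushed out past its -y side). Along the slide's +x edge stands a notched aluminium strip, top 122 mm above the table, its teeth reaching over the slide to 34 mm from the recess centre. Along the -x edge is a guide rail lower than the slide's top. Turned by up to 0.35 rad from start to start
- recess_mouth (a point): centre of the square recess, at the level of the slide's top face (110 mm above the table); moves with the slide. Axes as the photometer's. The recess is 14 x 14 mm with upright walls and a thin steel rim; the release button fills its floor, 10 mm below the top face, and goes down up to 6.5 mm more. Three round glass filters (28 mm) lie in a row in the slide on the -y side of the recess. A fingertip does not fit into the recess, the pin does
- filter_slide (a joint): how far the slide has been pushed out along the photometer's -y, m: 0 to 0.003 at the start (latched, 4 mm of play), 0.060 at its end stop. It moves with 1 to 2 N when the button is down and stays where it is left. The button's catch tooth locks into the notched strip at the start and again in notches about 13 mm apart if the button is let up on the way; past 0.0525 the tooth is clear of the strip, the button can spring up fully and the slide is latched out
- release_button (a joint): how far the spring button in the recess is pressed down, m: 0 up, 0.0065 fully down. It takes 2.1 N to start and 4.4 N fully down; the slide is free from about 0.004
- pin_grip (a point): pin tool, centre of its handle. A round ringed aluminium handle, 20 mm diameter and 60 mm long (30 mm above and below this point), with a steel pin of 6 mm diameter and 56 mm length with a rounded tip below it; about 60 g. Stands upright in one of the holder's two holes, either of them, the handle's underside resting on the holder's top. z along the tool, up
- pin_tip (a point): end of the pin, on the tool's axis, 86 mm below the handle's centre
- holder: fixed wooden block 60 x 140 x 60 mm (x, y, z) with two upright through holes 80 mm apart. Origin: centre of its underside. One hole holds the pin tool, the other a T-handled key with a 56 mm crossbar along the block's x (its top 52 mm above the block's), to be left alone
- holder_hole0 (a point): mouth of one hole, 13 mm diameter, on the block's top face 60 mm above the table, 40 mm towards the block's +y
- holder_hole1 (a point): mouth of the other hole, 13 mm diameter, 40 mm towards the block's -y
- t_key: T-handled steel key standing in the other hole; origin at the block's top face
- beaker: glass beaker 70 mm wide, 90 mm high
- wash_bottle: clear wash bottle 60 mm wide, 160 mm high
- vial: small capped vial, 22 mm wide, 34 mm high, standing on the photometer's front right corner (deck, 90 mm up)
- dish: low glass dish 70 mm wide, 16 mm high
- reagent: amber jar 64 mm wide, 110 mm high
- weight: brass weight 38 mm wide, 45 mm high
Things that resemble listed ones, but are neither listed nor needed, are in the scene too. Of the things that look like the part that bears pin_grip, take the one that is farthest to the robot's right at the start.

How it is judged:
By the outcome, as a careful person would: the job done as asked, in the order asked, and still so for the second after the job is handed in, with the robot touching nothing.
It also fails if it takes over 51 s, if anything falls off the work surface, if the arm or the gripper's body presses on something with over 40 N, if the wrist force passes 120 N, or if a joint passes its speed limit or range.

## Working session

There is one attempt and no reset: what is moved stays moved. The work goes in short steps, Python scripts to look and compute and a tool call to move; the robot and the scene stay as the last step left them, time stands still between calls to the robot, and variables do not carry over. Pictures are saved under pics/ and viewed, about 8 in all and at most 12, crops included, and the job is handed in when it is done.

Besides the shell and the picture viewer there is one more tool, called after "Request:" in YAML: its name, and indented under it one key for each argument. send_rows: Moves the arm, as the interface text tells. Its arguments: {"type":"object","properties":{"series":{"type":"array"},"newtons":{"type":"number"}},"required":["series"]}

```bash
ls; mkdir -p pics; python3 - <<'E'
from workcell import *
import cv2
s=get_state(); print({k:s[k] for k in ('clock','tcp_pos','orientation','finger_gap','joint_pos')})
try: print(grip_point_offset)
except Exception as e: print(e)
for n in ("top","scene","wrist"):
    ci=camera_info(n); print(n,ci)
    cv2.imwrite(f"pics/{n}0.png",read_camera(n))
E
```

```text
pics
{'clock': 0.0, 'tcp_pos': array([0.1810661 , 0.545185  , 0.23040214]), 'orientation': array([-2.75551745e-04,  1.59709455e-01,  9.87163616e-01, -8.99356266e-04]), 'finger_gap': 0.08565180673020958, 'joint_pos': array([ 1.11042828e+00,  3.14006315e-01,  4.49706514e-02,  1.30364190e+00,
       -5.01330385e-06,  1.43122107e+00])}
0.0187
top {'K': array([[579.8068882 ,   0.        , 330.75082901],
       [  0.        , 579.8068882 , 237.67431449],
       [  0.        ,   0.        ,   1.        ]]), 'xyz': array([0.51534996, 0.04054138, 1.59518446]), 'attitude': array([-0.01642719,  0.70716037, -0.70656618,  0.02045948])}
scene {'K': array([[596.83688294,   0.        , 310.05027193],
       [  0.        , 596.83688294, 240.64665234],
       [  0.        ,   0.        ,   1.        ]]), 'xyz': array([1.16761723, 0.40293188, 1.0890181 ]), 'attitude': array([-0.13851201,  0.46932735,  0.83323653, -0.2574163 ])}
wrist {'K': array([[412.13272663,   0.        , 324.51776698],
       [  0.        , 412.13272663, 237.18371884],
       [  0.        ,   0.        ,   1.        ]]), 'xyz': array([0.11275138, 0.56862857, 0.37281539]), 'attitude': array([0.11735946, 0.80268177, 0.57869718, 0.08389466])}
```

View pics/top0.png

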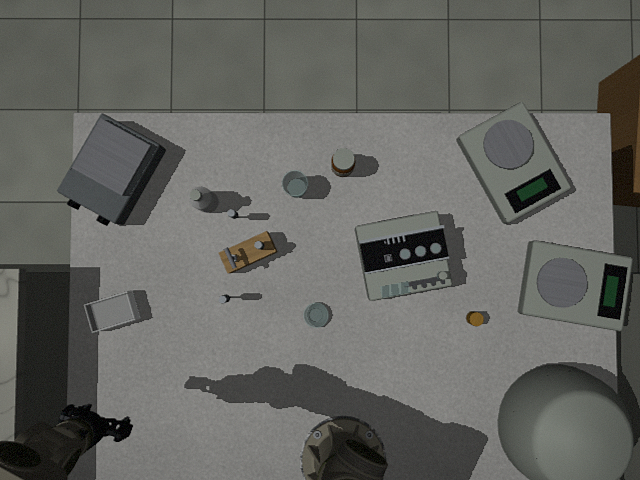

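View pics/scene0.png

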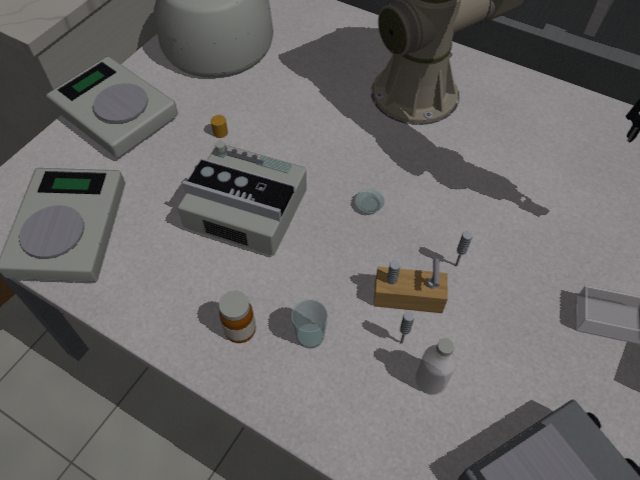

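The top view shows the pin tool in the holder at about (260,244), with the T-key at (237,259). Two look-alikes stand at (235,213) and (228,297), further to the robot's left. The photometer's recess is at about (388,258) and the vial at (443,275). The holder's tool is the rightmost, so it's the one to take.

```bash
cat > h.py <<'E'
from workcell import *
import numpy as np, cv2
from scipy.spatial.transform import Rotation as R
def rot(q): return R.from_quat([q[1],q[2],q[3],q[0]])
def pix2plane(ci,uv,z):
    d=rot(ci['attitude']).apply(np.linalg.solve(ci['K'],[uv[0],uv[1],1.]))
    o=np.array(ci['xyz']); return o+d*(z-o[2])/d[2]
def proj(ci,p):
    c=rot(ci['attitude']).inv().apply(np.atleast_2d(p)-ci['xyz']); q=c@ci['K'].T
    return q[:,:2]/q[:,2:]
def totool(p):  # world point -> shift in tool axes, cm, from the measured TCP
    s=get_state(); return rot(s['orientation']).inv().apply(np.asarray(p)-s['tcp_pos'])*100
E
python3 - <<'E'
from h import *
ci=camera_info('top')
for n,uv,z in [('pin',(259.5,244),.12),('recess',(388,258),.11),('photoTL',(356,225),.09),('photoTR',(437,212),.09),('photoBL',(370,299),.09)]:
    print(n,pix2plane(ci,uv,z).round(4))
read_camera('top')
for l in ('pin_grip','holder','recess_mouth','filter_slide','t_key'):
    r=silhouettes('top',l)
    for d in r[:4]:
        m=d['pixels'].astype(np.uint8); c=cv2.minAreaRect(cv2.findNonZero(m))
        print(l,round(d['p'],2),d['box'],c)
E
```

```text
pin [0.5761 0.2134 0.12  ]
recess [ 0.5409 -0.1146  0.11  ]
photoTL [ 0.6271 -0.0337  0.09  ]
photoTR [ 0.6613 -0.2451  0.09  ]
photoBL [ 0.4352 -0.0696  0.09  ]
pin_grip 0.6 [253.6, 238.9, 9.0, 11.9] ((258.5, 244.5), (7.0, 9.0), 90.0)
pin_grip 0.52 [226.8, 204.9, 9.6, 14.3] ((232.50003051757812, 213.50003051757812), (11.180339813232422, 7.602630138397217), 26.56505012512207)
pin_grip 0.46 [218.7, 293.6, 12.0, 10.7] ((224.5, 298.0), (8.0, 11.0), 90.0)
holder 0.59 [220.4, 232.6, 55.6, 40.1] ((247.6072998046875, 252.06582641601562), (24.235532760620117, 54.268035888671875), 65.224853515625)
holder 0.21 [354.7, 213.3, 98.7, 88.3] ((403.42510986328125, 255.1105194091797), (77.42742919921875, 87.13418579101562), 79.11447143554688)
recess_mouth 0.73 [357.0, 226.6, 94.5, 48.5] ((403.4071960449219, 249.50807189941406), (30.481056213378906, 86.71525573730469), 79.3150863647461)
filter_slide 0.98 [361.4, 226.5, 88.1, 48.4] ((403.20111083984375, 249.24757385253906), (29.500715255737305, 84.90270233154297), 79.8457260131836)
t_key 0.52 [223.0, 247.8, 13.9, 21.1] ((231.4171600341797, 257.201171875), (21.923078536987305, 8.615386009216309), 67.38013458251953)
```

View pics/wrist0.png

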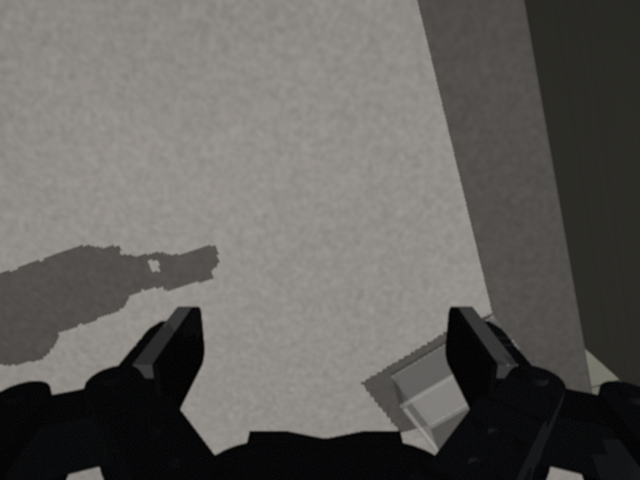

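The wrist camera looks past the fingers at the bare table. The jaws should line up with the holder's long axis (yaw about 115°, close to the push direction), so I'm going above the pin.

```bash
python3 - <<'E'
from h import *
print(totool([.576,.2134,.25]))
ci=camera_info('top')
a=pix2plane(ci,(247.6,252.07),.055); 
th=np.radians(65.2)
for s in(1,-1): print(pix2plane(ci,(247.6+s*27*np.sin(th),252.07-s*27*np.cos(th)),.06))
print(rot(camera_info('wrist')['attitude']).apply([0,0,1]), proj(camera_info('wrist'),get_state()['tcp_pos']))
E
```

```text
[-47.93224888 -19.08631172  -1.87632786]
[0.5872213  0.18715589 0.06      ]
[0.52717938 0.3162595  0.06      ]
[ 0.27118573 -0.08995108 -0.95831472] [[323.49961006 312.26171334]]
```

Request:
send_rows:
  series: [-48,-19,-2,0,0,-43,1,-48,-19,-2,0,0,-43,1,-48,-19,-2,0,0,-43,0.6,-48,-19,-2,0,0,-43,0.6,-48,-19,-2,0,0,-43,0.6,-48,-19,-2,0,0,-43,0.6,-48,-19,-2,0,0,-43,0.6,-48,-19,-2,0,0,-43,0.6,-48,-19,-2,0,0,-43,0.6,-48,-19,-2,0,0,-43,0.6]

```text
clock: 1.28
tcp_pos: [0.4848, 0.2912, 0.2469]
orientation: [0.0, -0.213, 0.977, 0.0]
wrist_force: [0.9, 0.9, -0.4]
finger_gap: 0.0511
```

```bash
python3 - <<'E'
from h import *
s=get_state(); print(s['clock'],s['tcp_pos'],rot(s['orientation']).as_matrix()[:,1]); print(totool([.576,.2134,.25]))
E
```

```text
1.2833 [0.48476729 0.29119071 0.24693771] [-4.16625630e-01  9.09078140e-01  1.41351794e-04]
[ -5.05300786 -10.87272916  -0.30443537]
```

Request:
send_rows:
  series: [-5,-10.9,0,0,0,0,0.6,-5,-10.9,0,0,0,0,0.6,-5,-10.9,0,0,0,0,0.6,-5,-10.9,0,0,0,0,0.6,-5,-10.9,0,0,0,0,0.6,-5,-10.9,0,0,0,0,0.6]

```text
clock: 1.78
tcp_pos: [0.5739, 0.2144, 0.2463]
orientation: [-0.001, -0.213, 0.977, 0.0]
wrist_force: [-0.2, 0.3, -0.3]
finger_gap: 0.0514
```

```bash
python3 - <<'E'
from h import *
s=get_state(); ci=camera_info('wrist'); im=read_camera('wrist'); cv2.imwrite('pics/w1.png',im)
print(s['clock'],s['tcp_pos'],s['orientation'])
print(proj(ci,[[.576,.2134,.12],[.576,.2134,.06]]))
for l in ('pin_grip','t_key'):
  for d in silhouettes('wrist',l)[:3]:
    m=d['pixels'].astype(np.uint8); print(l,d['p'],d['box'])
sc=camera_info('scene'); read_camera('scene')
for d in silhouettes('scene','pin_grip')[:4]: print(d['p'],d['box'])
print(proj(sc,[[.576,.2134,.12],[.576,.2134,.09]]))
E
```

```text
1.7833 [0.57393977 0.21444423 0.24625539] [-5.10171889e-04 -2.12914613e-01  9.77070648e-01  2.36792231e-04]
[[321.71241753 228.01145193]
 [322.24021406 208.6345108 ]]
pin_grip 0.88 [316.9, 201.5, 30.9, 45.5]
pin_grip 0.61 [482.4, 81.1, 83.7, 31.5]
pin_grip 0.58 [352.8, 295.7, 28.4, 74.5]
t_key 0.92 [412.4, 185.9, 41.5, 82.6]
0.71 [398.0, 309.8, 16.4, 35.1]
0.47 [389.0, 257.5, 12.2, 28.0]
[[392.27520914 261.71496371]
 [390.68491301 269.86017058]]
```

View pics/w1.png

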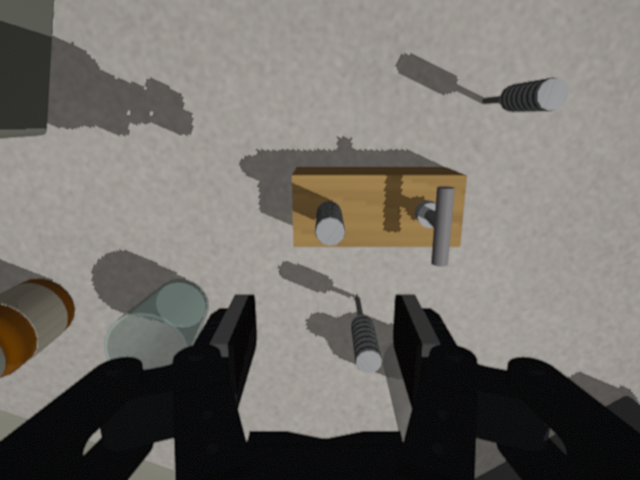

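In the wrist view the pin's top is at (330,231), the key at (440,225), and a look-alike at (370,350) that lies to the side of the grasp.

```bash
python3 - <<'E'
from h import *
im=cv2.imread('pics/w1.png',0); ci=camera_info('wrist')
m=(im[205:260,305:355]>135).astype(np.uint8); n,l,st,c=cv2.connectedComponentsWithStats(m)
for i in range(1,n): print(st[i],c[i]+[305,205])
for uv in [(330,231)]:
    p=pix2plane(ci,uv,.12); print(p)
# two-view least squares with scene handle centre
from scipy.optimize import least_squares
sc=camera_info('scene'); tp=camera_info('top')
f=lambda q: np.r_[(proj(ci,[q[0],q[1],.12])[0]-[330,231])*1, (proj(sc,[q[0],q[1],.09])[0]-[395.1,271.5]), (proj(tp,[q[0],q[1],.12])[0]-[259.5,244])]
r=least_squares(f,[.576,.213]); print(r.x,r.fun)
E
```

```text
[   0   14   50   41 1238] [329.65670436 243.02342488]
[0.57542618 0.22069558 0.12      ]
[0.5754036 0.2204414] [-0.32569952 -0.17977518 -1.0442087  -0.26839213 -2.75359492  0.26685649]
```

```bash
python3 - <<'E'
from h import *
print(totool([.5754,.2205,.074]))
E
```

```text
[-0.37340701  0.35817436 17.2995845 ]
```

Request:
send_rows:
  series: [-0.4,0.4,4,0,0,0,0.6,-0.4,0.4,8,0,0,0,0.6,-0.4,0.4,11,0,0,0,0.6,-0.4,0.4,14,0,0,0,0.6,-0.4,0.4,16,0,0,0,0.6,-0.4,0.4,17.2,0,0,0,0.6,-0.4,0.4,17.2,0,0,0,0.6,-0.4,0.4,17.2,0,0,0,0.6]
  newtons: 70

```text
clock: 2.7
tcp_pos: [0.5754, 0.2204, 0.0743]
orientation: [-0.001, -0.214, 0.977, 0.0]
wrist_force: [-0.2, 0.2, 0.4]
finger_gap: 0.051
```

```bash
python3 - <<'E'
from h import *
s=get_state();ci=camera_info('wrist'); im=read_camera('wrist'); cv2.imwrite('pics/w2.png',im); print(totool([.5754,.2205,.074]),s['tcp_pos'],s['wrist_force'])
E
```

```text
[0.09207319 0.04548544 0.14786758] [0.57537812 0.22039418 0.07434919] [-0.18467908  0.22900697  0.44189372]
```

View pics/w2.png

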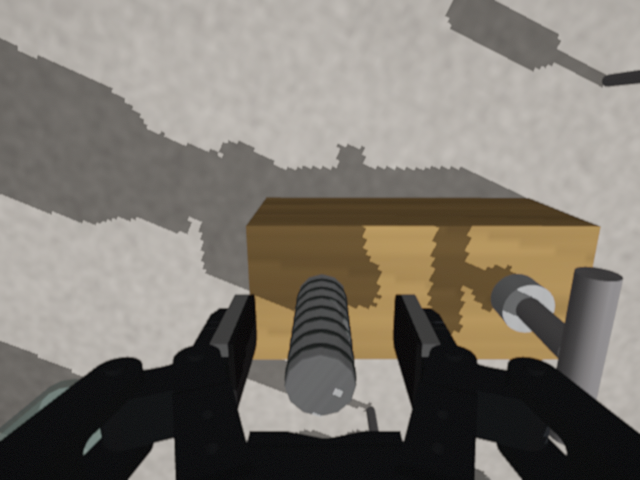

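The handle sits centred between the open pads, its top at about (321,383), with the key clear on the right. Closing now, then lifting to free the pin.

Request:
send_rows:
  series: [0,0,0,0,0,0,0.1,0,0,0,0,0,0,0.1,0,0,0,0,0,0,0.1,0,0,0,0,0,0,0.1,0,0,0,0,0,0,0.1,0,0,0,0,0,0,0.1]
  newtons: 70

```text
clock: 3.25
tcp_pos: [0.5773, 0.2201, 0.0762]
orientation: [0.001, -0.213, 0.977, 0.0]
wrist_force: [-0.9, 0.2, 6.2]
finger_gap: 0.0186
```

```bash
python3 - <<'E'
from h import *
ci=camera_info('wrist'); s=get_state(); print(s['tcp_pos'],s['wrist_force'],s['finger_gap'],proj(ci,[.5754,.2205,.12]))
E
```

```text
[0.57730662 0.22010389 0.07621521] [-0.88790611  0.21703461  6.22078393] 0.01858048678465177 [[327.6617488 379.0525401]]
```

Request:
send_rows:
  series: [0,0,-1,0,0,0,0.1,0,0,-3,0,0,0,0.1,0,0,-6,0,0,0,0.1,0,0,-9,0,0,0,0.1,0,0,-12,0,0,0,0.1,0,0,-15,0,0,0,0.1,0,0,-16,0,0,0,0.1,0,0,-16,0,0,0,0.1,0,0,-16,0,0,0,0.1]

```text
clock: 4.0
tcp_pos: [0.5764, 0.2197, 0.2345]
orientation: [0.0, -0.213, 0.977, 0.0]
wrist_force: [-0.3, -0.2, -1.3]
finger_gap: 0.0188
```

```bash
python3 - <<'E'
from h import *
s=get_state(); print(s['tcp_pos'],s['wrist_force'],s['finger_gap'],s['orientation'])
ci=camera_info('top'); im=read_camera('top')
print(totool([.5409,-.1146,.235]))
cv2.imwrite('pics/t2.png',cv2.resize(im[200:310,345:465],None,fx=6,fy=5.4,interpolation=cv2.INTER_CUBIC))
E
```

```text
[0.57641423 0.21973768 0.23450499] [-0.30010732 -0.15713832 -1.32535714] 0.0187851724972489 [ 3.20684557e-04 -2.13155731e-01  9.77018183e-01  2.85321980e-05]
[ 17.0806059  -28.93351205  -0.16560428]
```

View pics/t2.png

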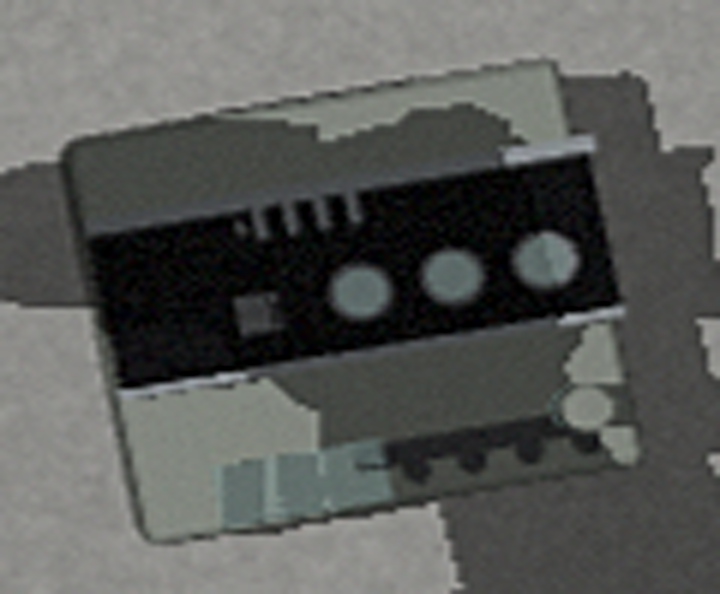

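The crop shows the recess at crop (259,314), which is full-image (388.2,258.1). The strip teeth lie above it (+x side), the filters to the right (-y) and the vial at the lower right. I'm going near it for a closer wrist view.

Request:
send_rows:
  series: [1.5,-2.4,0,0,0,0,0.1,4,-6.5,0,0,0,0,0.1,6.5,-10.5,0,0,0,0,0.1,9,-14.5,0,0,0,0,0.1,11.5,-18.5,0,0,0,0,0.1,13.7,-22,0,0,0,0,0.1,15,-24.4,0,0,0,0,0.1,15,-24.4,0,0,0,0,0.1,15,-24.4,0,0,0,0,0.1,15,-24.4,0,0,0,0,0.1]

```text
clock: 4.88
tcp_pos: [0.5406, -0.0646, 0.2327]
orientation: [-0.001, -0.212, 0.977, 0.001]
wrist_force: [-0.5, 0.3, -0.6]
finger_gap: 0.0185
```

```bash
python3 - <<'E'
from h import *
s=get_state(); ci=camera_info('wrist'); im=read_camera('wrist'); cv2.imwrite('pics/w3.png',im)
print(s['tcp_pos'],s['orientation'],s['wrist_force'])
t=s['tcp_pos']; print(proj(ci,[t-[0,0,.0673],[.5409,-.1146,.11]]))
E
```

```text
[ 0.54055919 -0.06458171  0.23267669] [-0.00144535 -0.21234915  0.97719214  0.00113125] [-0.48039017  0.34034011 -0.56710048]
[[324.03178327 254.43863369]
 [253.96427065 197.37016465]]
```

View pics/w3.png

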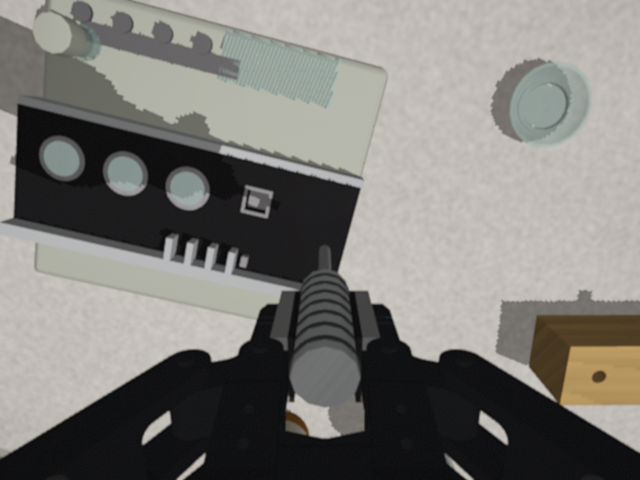

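Wrist view: recess rim centred at (257,202), filters at (62,158), (125,173) and (187,188), tip of the pin at about (324,247), and the free hole at (599,377).

```bash
python3 - <<'E'
from h import *
im=cv2.imread('pics/w3.png'); ci=camera_info('wrist'); s=get_state(); g=cv2.cvtColor(im,cv2.COLOR_BGR2GRAY)
m=(g[178:226,230:285]>70).astype(np.uint8); n,l,st,c=cv2.connectedComponentsWithStats(m)
i=1+np.argmax(st[1:,4]); r=cv2.minAreaRect(cv2.findNonZero((l==i).astype(np.uint8))); print(r,st[i])
uvr=np.array(r[0])+[230,178]
p=pix2plane(ci,uvr,.11); f=[pix2plane(ci,u,.11) for u in ((62,158),(125.5,173.5),(187.5,188))]
box=[pix2plane(ci,b+np.array([230,178]),.11) for b in cv2.boxPoints(r)]
print('recess',p,'sides',[np.linalg.norm(box[k]-box[k-1]) for k in range(4)])
d=f[0]-p; print('filters',np.round(f,4),'yaw',np.arctan2(d[0],-d[1]))
q=pix2plane(ci,(245,155),.105)-pix2plane(ci,(355,181),.105); print('rail yaw',np.arctan2(q[0],-q[1]))
t=s['tcp_pos']; print('tip px pred',proj(ci,rot(s['orientation']).apply([[0,0,.0715]])+t))
print('hole',pix2plane(ci,(599,377),.06))
print(totool(p+[0,0,.12]))
cv2.imwrite('pics/c3.png',cv2.resize(im[180:300,220:360],None,fx=5,fy=5,interpolation=cv2.INTER_CUBIC))
E
```

```text
((26.23529624938965, 23.558822631835938), (29.831880569458008, 28.61920166015625), 14.03624439239502) [ 10   7  34  34 720]
recess [ 0.54340937 -0.11141341  0.11      ] sides [np.float64(0.01952501406959809), np.float64(0.019226011614473335), np.float64(0.019152868527131984), np.float64(0.019312717363431122)]
filters [[ 0.5685 -0.2341  0.11  ]
 [ 0.5613 -0.1946  0.11  ]
 [ 0.5536 -0.1553  0.11  ]] yaw 0.2020132304442418
rail yaw 0.1971322200928887
tip px pred [[324.35674429 251.7194486 ]]
hole [0.57686861 0.22115648 0.06      ]
[ 1.75355815 -4.44067736  0.30285125]
```

View pics/c3.png

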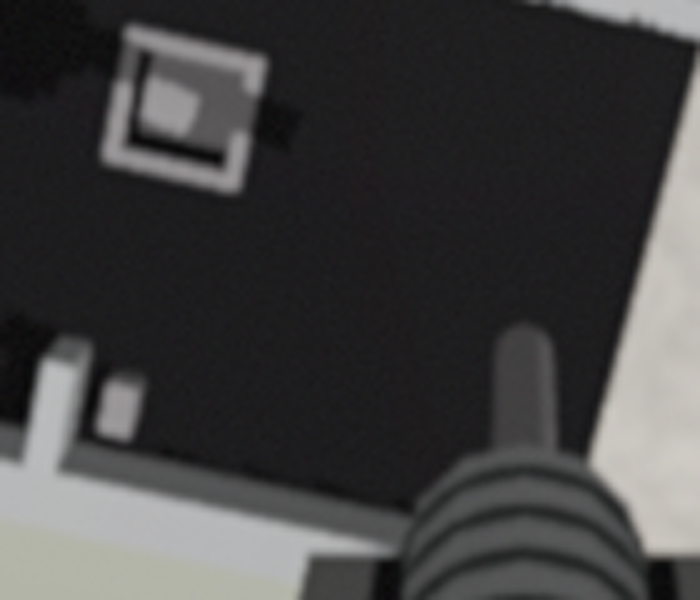

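Request:
send_rows:
  series: [0.8,-2.2,0.2,0,0,0,0.1,1.6,-4.4,0.5,0,0,0,0.1,1.6,-4.4,2,0,0,0,0.1,1.6,-4.4,3.5,0,0,0,0.1,1.6,-4.4,4.2,0,0,0,0.1,1.6,-4.4,4.2,0,0,0,0.1,1.6,-4.4,4.2,0,0,0,0.1]

```text
clock: 5.52
tcp_pos: [0.5452, -0.1097, 0.1922]
orientation: [-0.001, -0.214, 0.977, 0.0]
wrist_force: [0.4, 0.1, -0.3]
finger_gap: 0.0188
```

```bash
python3 - <<'E'
from h import *
s=get_state(); ci=camera_info('wrist'); im=read_camera('wrist'); t=s['tcp_pos']
print(t,s['orientation'],s['wrist_force'])
print('tip',rot(s['orientation']).apply([0,0,.0715])+t, 'recess px pred',proj(ci,[.5434,-.1114,.11]),'tip px',proj(ci,rot(s['orientation']).apply([0,0,.0715])+t))
cv2.imwrite('pics/c4.png',cv2.resize(im[180:300,250:400],None,fx=5,fy=5,interpolation=cv2.INTER_CUBIC))
E
```

```text
[ 0.54518974 -0.1096887   0.19217396] [-5.58741433e-04 -2.14239229e-01  9.76780941e-01  4.84401606e-04] [ 0.43102198  0.07596005 -0.33491579]
tip [ 0.54509686 -0.10963815  0.12067404] recess px pred [[322.78994614 241.97657786]] tip px [[324.34456881 251.72439545]]
```

View pics/c4.png

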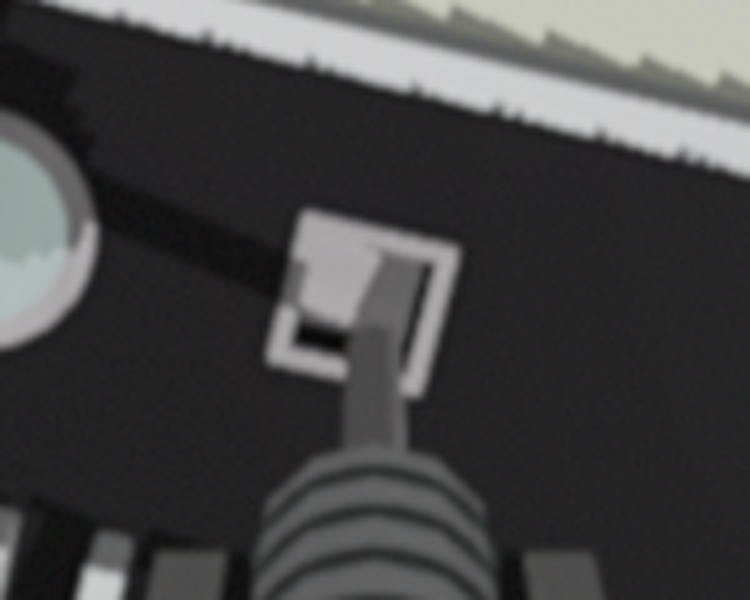

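The rim is centred at crop (363,303), the pin's tip at (372,325). Allowing for the height difference, the tip is about 1 mm off the recess centre, so I'm going in.

Request:
send_rows:
  series: [0,-0.1,0.7,0,0,0,0.1,0,-0.1,1.3,0,0,0,0.1,0,-0.1,1.8,0,0,0,0.1,0,-0.1,2.1,0,0,0,0.1,0,-0.1,2.3,0,0,0,0.1,0,-0.1,2.3,0,0,0,0.1,0,-0.1,2.3,0,0,0,0.1]

```text
clock: 6.15
tcp_pos: [0.5457, -0.112, 0.1698]
orientation: [0.0, -0.213, 0.977, 0.0]
wrist_force: [-0.5, 1.5, 1.0]
finger_gap: 0.0182
```

```bash
python3 - <<'E'
from h import *
s=get_state(); print(s['tcp_pos'],s['wrist_force'],s['finger_gap'])
E
```

```text
[ 0.54574456 -0.11201888  0.16979673] [-0.49062174  1.48095478  0.95365543] 0.01819610561029211
```

Request:
send_rows:
  series: [0,0,0.2,0,0,0,0.1,0,0,0.3,0,0,0,0.1,0,0,0.3,0,0,0,0.1,0,0,0.3,0,0,0,0.1]

```text
clock: 6.48
tcp_pos: [0.5459, -0.1122, 0.1668]
orientation: [0.0, -0.213, 0.977, -0.0]
wrist_force: [-0.8, -0.2, 3.0]
finger_gap: 0.0181
```

Request:
send_rows:
  series: [0,0,0.2,0,0,0,0.1,0,0,0.3,0,0,0,0.1,0,0,0.3,0,0,0,0.1,0,0,0.3,0,0,0,0.1]

```text
clock: 6.82
tcp_pos: [0.5462, -0.1124, 0.1648]
orientation: [0.001, -0.213, 0.977, -0.001]
wrist_force: [-1.3, 0.2, 9.5]
finger_gap: 0.0183
```

```bash
python3 - <<'E'
from h import *
for i in range(3):
    s=get_state(); print(s['tcp_pos'],s['wrist_force'],s['finger_gap']); im=read_camera('wrist')
cv2.imwrite('pics/c5.png',cv2.resize(im[170:310,240:400],None,fx=4,fy=4,interpolation=cv2.INTER_CUBIC))
E
```

```text
[ 0.54624969 -0.11240114  0.16480523] [-1.30362055  0.19470663  9.49354962] 0.018257024620958323
[ 0.54624975 -0.11241998  0.16482739] [-1.16257358  0.45384914  9.94832766] 0.018199187079396585
[ 0.5462062  -0.11235844  0.16477279] [-1.40626698  0.65004576  8.8448405 ] 0.018367252612325743
```

The button has bottomed: Fz is 9.5 N and the tip height about 0.093. Now pushing the slide out.

Request:
send_rows:
  series: [0.09,-0.39,0,0,0,0,0.1,0.2,-0.88,0,0,0,0,0.1,0.32,-1.36,0,0,0,0,0.1,0.43,-1.85,0,0,0,0,0.1,0.55,-2.34,0,0,0,0,0.1,0.66,-2.82,0,0,0,0,0.1,0.66,-2.82,0,0,0,0,0.1]

```text
clock: 7.55
tcp_pos: [0.552, -0.1417, 0.1648]
orientation: [0.001, -0.213, 0.977, -0.001]
wrist_force: [-1.3, -0.8, 9.1]
finger_gap: 0.0181
```

```bash
python3 - <<'E'
from h import *
s=get_state(); print(s['tcp_pos'],s['wrist_force'],s['finger_gap'],s['orientation'])
ci=camera_info('wrist'); im=read_camera('wrist'); cv2.imwrite('pics/c6.png',im[100:460,60:580])
E
```

```text
[ 0.55200517 -0.14169933  0.16480811] [-1.34952046 -0.83658158  9.13593725] 0.01807211808745459 [ 5.66603445e-04 -2.12814489e-01  9.77091944e-01 -1.00254850e-03]
```

View pics/c6.png

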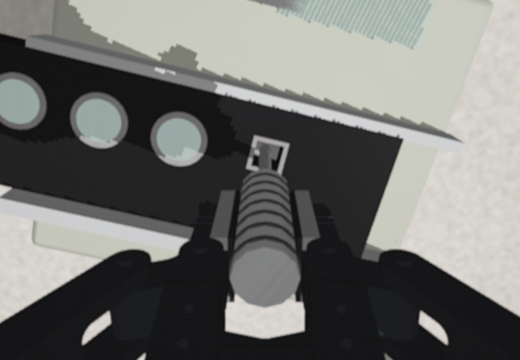

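The pin is in the recess at (268,155) and the slide's trailing edge has moved in from the deck edge, so the slide is travelling. I'll keep pushing.

Request:
send_rows:
  series: [0.11,-0.49,0,0,0,0,0.1,0.23,-0.97,0,0,0,0,0.1,0.34,-1.46,0,0,0,0,0.1,0.45,-1.95,0,0,0,0,0.1,0.57,-2.44,0,0,0,0,0.1,0.64,-2.73,0,0,0,0,0.1,0.64,-2.73,0,0,0,0,0.1]

```text
clock: 8.18
tcp_pos: [0.5573, -0.1691, 0.1648]
orientation: [0.0, -0.213, 0.977, -0.001]
wrist_force: [-2.8, -0.8, 10.1]
finger_gap: 0.0186
```

Request:
send_rows:
  series: [0.07,-0.29,0,0,0,0,0.1,0.11,-0.49,0,0,0,0,0.1,0.14,-0.58,0,0,0,0,0.1,0.14,-0.58,0,0,0,0,0.1]

```text
clock: 8.52
tcp_pos: [0.5581, -0.1727, 0.1648]
orientation: [0.001, -0.213, 0.977, 0.001]
wrist_force: [-2.7, 4.1, 10.9]
finger_gap: 0.018
```

```bash
python3 - <<'E'
from h import *
s=get_state(); print(s['tcp_pos'],s['wrist_force'],s['finger_gap'],s['orientation'])
E
```

```text
[ 0.55812453 -0.17273721  0.16475111] [-2.69409413  4.13054829 10.87959477] 0.01803163670084901 [ 6.78711727e-04 -2.13406450e-01  9.76962763e-01  9.92640091e-04]
```

Request:
send_rows:
  series: [0.05,-0.19,0,0,0,0,0.1,0.09,-0.39,0,0,0,0,0.1,0.09,-0.39,0,0,0,0,0.1,0.09,-0.39,0,0,0,0,0.1]

```text
clock: 8.85
tcp_pos: [0.5587, -0.175, 0.1647]
orientation: [0.001, -0.214, 0.977, 0.002]
wrist_force: [-1.7, 8.6, 12.5]
finger_gap: 0.0183
```

```bash
python3 - <<'E'
from h import *
s=get_state(); print(s['tcp_pos'],s['wrist_force'],s['finger_gap'],s['orientation'])
ci=camera_info('wrist'); im=read_camera('wrist'); cv2.imwrite('pics/c7.png',im[100:460,60:580])
E
```

```text
[ 0.55871226 -0.17502239  0.16467251] [-1.73201096  8.61173171 12.4694588 ] 0.018325679636474707 [ 8.80327617e-04 -2.13880997e-01  9.76856157e-01  2.48849557e-03]
```

View pics/c7.png

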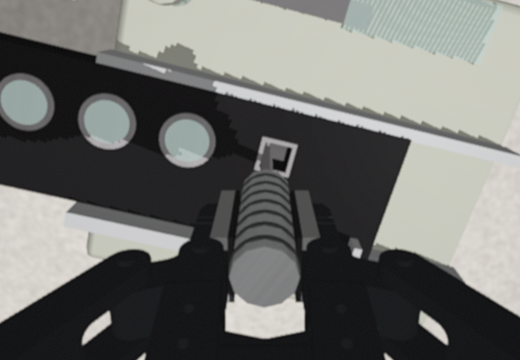

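```bash
python3 - <<'E'
from h import *
p=pix2plane(camera_info('wrist'),(338,256),.11); d=p-[.5434,-.1114,.11]; print(p,np.linalg.norm(d),d@[.199,-.98,0],d@[.98,.199,0])
E
```

```text
[ 0.55279275 -0.16985586  0.11      ] 0.059205671860041706 0.05915590218436705 -0.0024278225767365037
```

The side force rose to 8.6 N and the recess has moved 59 mm, so the slide is at its stop. Lifting straight out with a small easing back.

Request:
send_rows:
  series: [-0.02,0.1,-0.5,0,0,0,0.1,-0.05,0.2,-1,0,0,0,0.1,-0.05,0.2,-1.8,0,0,0,0.1,-0.05,0.2,-3.5,0,0,0,0.1,-0.05,0.2,-6,0,0,0,0.1,-0.05,0.2,-7,0,0,0,0.1,-0.05,0.2,-7,0,0,0,0.1,-0.05,0.2,-7,0,0,0,0.1]

```text
clock: 9.57
tcp_pos: [0.5591, -0.1764, 0.2337]
orientation: [0.001, -0.213, 0.977, -0.001]
wrist_force: [-0.4, -0.0, -1.3]
finger_gap: 0.0185
```

```bash
python3 - <<'E'
from h import *
s=get_state(); print(s['tcp_pos'],s['wrist_force'],s['finger_gap'],s['orientation']); print(totool([.5762,.2206,.235]))
ci=camera_info('wrist'); im=read_camera('wrist'); cv2.imwrite('pics/c8.png',im[100:460,60:580])
print(proj(ci,[[.5527,-.1699,.11],rot(s['orientation']).apply([0,0,.0715])+s['tcp_pos']])-[60,100])
E
```

```text
[ 0.55913457 -0.17640514  0.23374471] [-0.38020197 -0.00140825 -1.32360135] 0.018450566318528264 [ 5.28778872e-04 -2.12982195e-01  9.77055691e-01 -6.94775170e-04]
[-18.07483528  35.38828737  -0.16821817]
[[277.66808161 122.01640312]
 [264.34182036 151.63668217]]
```

View pics/c8.png

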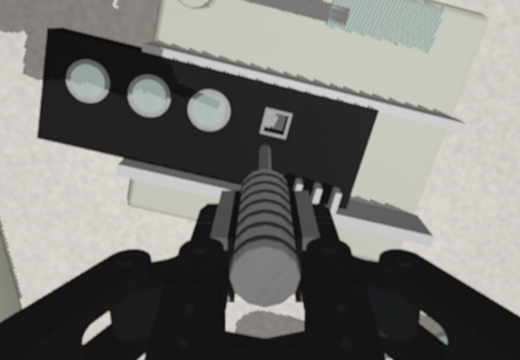

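The slide stayed out and the rim at (276,123) matches the prediction; the tip's image is unchanged, so the tool hasn't shifted in the grip. Going back over the free hole.

Request:
send_rows:
  series: [-1,2,0,0,0,0,0.1,-3,5.8,0,0,0,0,0.1,-4.9,9.5,0,0,0,0,0.1,-6.8,13.2,0,0,0,0,0.1,-8.7,17,0,0,0,0,0.1,-10.6,20.7,0,0,0,0,0.1,-12.5,24.4,0,0,0,0,0.1,-14.5,28.2,0,0,0,0,0.1,-16.5,32,0,0,0,0,0.1,-18.1,35.2,0,0,0,0,0.1]

```text
clock: 10.45
tcp_pos: [0.5757, 0.2216, 0.2317]
orientation: [-0.001, -0.213, 0.977, -0.0]
wrist_force: [0.7, -0.4, -0.2]
finger_gap: 0.0183
```

Request:
send_rows:
  series: [0,0,2,0,0,0,0.1,0,0,5,0,0,0,0.1,0,0,8,0,0,0,0.1,0,0,9,0,0,0,0.1,0,0,9,0,0,0,0.1,0,0,9,0,0,0,0.1]

```text
clock: 10.95
tcp_pos: [0.576, 0.2193, 0.1429]
orientation: [-0.001, -0.213, 0.977, -0.0]
wrist_force: [-0.3, -0.4, -0.6]
finger_gap: 0.0184
```

```bash
python3 - <<'E'
from h import *
s=get_state(); print(s['tcp_pos'],s['wrist_force'],s['finger_gap'],s['orientation']); print(totool([.5762,.2206,.0755]))
ci=camera_info('wrist'); im=read_camera('wrist'); cv2.imwrite('pics/c9.png',cv2.resize(im[180:320,250:400],None,fx=5,fy=4.2))
print(proj(ci,[[.5762,.2206,.06]]))
E
```

```text
[0.57599417 0.21926722 0.1429206 ] [-0.2769624  -0.43120498 -0.63598036] 0.018387757075746074 [-1.10832213e-03 -2.13027288e-01  9.77045620e-01 -4.89523396e-05]
[-0.08893801  0.11007485  6.74192376]
[[326.30066683 246.88571429]]
```

Request:
send_rows:
  series: [0,0,0.5,0,0,0,0.1,0,0,1,0,0,0,0.1,0,0,1.4,0,0,0,0.1,0,0,1.8,0,0,0,0.1,0,0,1.8,0,0,0,0.1]

```text
clock: 11.42
tcp_pos: [0.5761, 0.2195, 0.1248]
orientation: [-0.001, -0.213, 0.977, 0.0]
wrist_force: [-0.0, 0.8, -1.2]
finger_gap: 0.0185
```

```bash
python3 - <<'E'
from h import *
s=get_state(); print(s['tcp_pos'],s['wrist_force'],s['finger_gap']); print(totool([.5762,.2206,.0755]))
E
```

```text
[0.57611765 0.21949821 0.12482289] [-0.04321179  0.83663057 -1.21186418] 0.018512233354911766
[-0.0581899   0.09540433  4.93226013]
```

Request:
send_rows:
  series: [0,0,1,0,0,0,0.1,0,0,2,0,0,0,0.1,0,0,3,0,0,0,0.1,0,0,4,0,0,0,0.1,0,0,4.7,0,0,0,0.1,0,0,4.7,0,0,0,0.1,0,0,4.7,0,0,0,0.1]

```text
clock: 12.0
tcp_pos: [0.5762, 0.2196, 0.0777]
orientation: [-0.001, -0.213, 0.977, 0.0]
wrist_force: [0.4, -0.4, -0.8]
finger_gap: 0.0186
```

Request:
send_rows:
  series: [0,0,0.2,0,0,0,0.1,0,0,0.4,0,0,0,0.1,0,0,0.4,0,0,0,0.1,0,0,0.4,0,0,0,0.1]

```text
clock: 12.33
tcp_pos: [0.5769, 0.2198, 0.0762]
orientation: [0.001, -0.213, 0.977, 0.0]
wrist_force: [-3.1, -0.4, 7.8]
finger_gap: 0.0184
```

Contact at the same TCP height (0.0762) as at the grasp, so the tool is home. Releasing, then straight up.

Request:
send_rows:
  series: [0,0,0,0,0,0,0.3,0,0,0,0,0,0,0.6,0,0,0,0,0,0,0.6,0,0,0,0,0,0,0.6,0,0,0,0,0,0,0.6,0,0,0,0,0,0,0.6]

```text
clock: 12.83
tcp_pos: [0.5765, 0.2197, 0.0743]
orientation: [-0.0, -0.213, 0.977, 0.0]
wrist_force: [0.2, 0.1, -0.8]
finger_gap: 0.0516
```

Request:
send_rows:
  series: [0,0,-1,0,0,0,0.6,0,0,-4,0,0,0,0.6,0,0,-8,0,0,0,0.6,0,0,-12,0,0,0,0.6,0,0,-16,0,0,0,0.6,0,0,-17,0,0,0,0.6,0,0,-17,0,0,0,0.6]

```text
clock: 13.42
tcp_pos: [0.5788, 0.2203, 0.2504]
orientation: [0.005, -0.213, 0.977, 0.0]
wrist_force: [-0.1, -0.9, -0.3]
finger_gap: 0.0514
```

```bash
python3 - <<'E'
from h import *
s=get_state(); print(s['clock'],s['tcp_pos'],s['wrist_force'],s['finger_gap'])
ci=camera_info('wrist'); im=read_camera('wrist'); cv2.imwrite('pics/w9.png',im)
print('expected handle top/bottom px',proj(ci,[[.5762,.2205,.12],[.5762,.2205,.06]]))
for l in ('pin_grip','t_key'):
  for d in silhouettes('wrist',l)[:2]: print(l,d['p'],d['box'])
m=im.astype(int); 
old=cv2.imread('pics/w1.png'); print('aligned diff', [round(float(v),1) for v in cv2.phaseCorrelate(np.float32(cv2.cvtColor(old,6))[100:250,250:480],np.float32(cv2.cvtColor(im,6))[100:250,250:480])[0]])
tc=camera_info('top'); t=read_camera('top')
for l in('filter_slide','pin_grip'):
  for d in silhouettes('top',l)[:3]: print('top',l,d['p'],d['box'])
t0=cv2.imread('pics/top0.png'); df=cv2.absdiff(t,t0).max(2)>50; df[320:]=0
n,_,st,c=cv2.connectedComponentsWithStats(cv2.morphologyEx(df.astype(np.uint8),cv2.MORPH_OPEN,np.ones((2,2))))
print([list(map(int,x)) for x in st[1:] if x[4]>12])
E
```

```text
13.4167 [0.57883175 0.22027687 0.2503624 ] [-0.13047809 -0.86005469 -0.34312045] 0.05141377963497162
expected handle top/bottom px [[326.76931924 219.24310734]
 [326.61370309 200.7647615 ]]
pin_grip 0.87 [310.1, 189.7, 32.5, 40.6]
pin_grip 0.87 [480.0, 67.4, 82.8, 34.6]
aligned diff [-4.0, -11.6]
top filter_slide 0.78 [382.6, 224.8, 91.8, 43.3]
top pin_grip 0.62 [355.7, 212.0, 115.5, 91.5]
[[178, 206, 55, 72, 685], [236, 207, 41, 57, 1016], [224, 213, 7, 25, 51], [380, 221, 54, 17, 298], [433, 225, 55, 32, 1061], [357, 227, 32, 17, 201], [368, 226, 5, 4, 14], [313, 232, 48, 27, 724], [362, 242, 26, 31, 579], [416, 247, 10, 10, 82], [426, 246, 6, 10, 46], [400, 250, 11, 10, 86], [387, 256, 6, 7, 29], [422, 265, 7, 4, 18], [433, 264, 5, 6, 17], [413, 268, 5, 4, 13], [233, 270, 29, 27, 455], [395, 270, 5, 4, 14], [407, 275, 4, 7, 16], [193, 276, 9, 13, 66], [402, 276, 6, 4, 17], [422, 285, 55, 36, 1479], [419, 286, 4, 5, 16], [226, 296, 5, 7, 25], [242, 299, 29, 22, 425]]
```

```bash
python3 - <<'E'
from h import *
a=cv2.imread('pics/w1.png'); b=cv2.imread('pics/w9.png')
for n,(x,y,w,h) in dict(pin=(308,195,45,55),pintop=(312,215,36,32),key=(408,180,50,90),look=(480,75,95,45),block=(285,160,190,95)).items():
    r=cv2.matchTemplate(b,a[y:y+h,x:x+w],cv2.TM_CCOEFF_NORMED); _,v,_,l=cv2.minMaxLoc(r); print(n,round(v,3),l[0]-x,l[1]-y)
ci=camera_info('wrist'); im=read_camera('wrist')
for d in silhouettes('wrist','t_key')[:2]: print(d['p'],d['box'])
read_camera('scene')
for l in('t_key','pin_grip','filter_slide','vial'):
  for d in silhouettes('scene',l)[:3]: print('scene',l,d['p'],d['box'])
E
```

```text
pin 0.975 -4 -13
pintop 0.991 -4 -14
key 0.986 -4 -12
look 0.974 -4 -12
block 0.98 -4 -12
0.64 [406.4, 179.7, 45.8, 86.2]
scene pin_grip 0.83 [397.3, 311.8, 19.8, 35.2]
scene pin_grip 0.73 [454.5, 231.9, 18.6, 33.6]
scene pin_grip 0.62 [387.7, 259.1, 14.8, 28.0]
scene filter_slide 0.74 [162.8, 151.4, 106.2, 50.7]
```

```bash
python3 -c "
from workcell import *
print(hand_in(), get_state()['clock'])"
```

```text
the job is handed in; nothing more can be done
the job is handed in; nothing more can be done
```

The job is done and handed in at about 13.7 s on the robot clock. I took the pin tool from the holder, pressed the button with its tip and pushed the slide out to its stop. Then I lifted clear and put the tool back in its own hole.

- **Button:** it was pressed fully down, with 9.5 N on the wrist and the tip about 93 mm above the table. The force stayed at 9–12.5 N at every reading during the push.
- **Slide:** the side force rose to 8.6 N at the end, and the camera measured 59 mm of travel from where the slide started. After the tip was lifted out, the recess was still in that place to within about 1 mm. I did not check directly that the button sprang back up.
- **Pin tool:** it met the holder at the same gripper height as when I took it (76.2 mm). Afterwards the tool matched its starting picture to within 1–2 pixels.
- **Surroundings:** the T-key, the holder and one of the look-alikes also matched their starting pictures. I did not check the vial after the move, because the detector did not find it in the last picture.

**Checks that disagreed:**
- The first top-camera estimate of the pin was about 7 mm off the closer wrist view. I used the wrist view.
- The detector missed the T-key in two of the last pictures. Image matching and a repeat detection both found it in place.
- The twelve-picture limit was used up before the tool went back in, so the return was checked by force, position and image matching only.

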